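# Stir the deburring beads and shut the media tub

### The arm

A 6-joint arm with a two-finger parallel gripper is mounted at the origin on a cart in front of the work surface, level with it; the furniture and walls round the work are solid. World frame = base frame: x ahead of the robot, y to its left, z up, the work surface at z = 0. Lengths are in m, angles in rad, forces in N, time in s.
With the tool pointing down it reaches from about 0.35 to 0.775 m from the base axis. Payload 7.3 kg.
Tool frame: the origin (TCP) lies at the centre of the arm's flange, where the gripper is bolted on; the fingertips stand 178 mm ahead of it and the grasp point (between the pads) lies 159 mm ahead of it; z points along the fingers, y is the line along which they close (so a half turn about z gives the same grasp; the last joint's range is limited). The gripper opens to 92 mm and grips with 3 to 60 N. Pads are 19 mm wide; open, the fingers measure 130 mm over their backs; the gripper's body (75 mm by 190 mm) begins 47 mm behind the grasp point.
Start: joints at [1.126, 0.342, 1.524, -0, 1.275, -0.146], TCP at [0.155, 0.502, 0.405] pointing down, gripper open.
Joint ranges: [-2.53, 2.53], [-0.77, 2.02], [0.04, 2.7], [-1, 4.14], [0.28, 2.66], [-3.11, 3.11]. Speed limits (rad/s): [2.57, 2.57, 3.14, 3.14, 3.14, 3.14].

### API

Orientations are given as [roll, pitch, yaw] about the fixed x, y, z axes, in that order (R = Rz(yaw) Ry(pitch) Rx(roll)).
In Python, from cell import telemetry, vision, ticket gives the robot as it stands.
- The arm moves only by the shell command python3 -m crank 'ROWS' [FORCE]. ROWS is JSON, a list of rows, each a list of 5 numbers: the gripper command: -1 is shut, 1 is fully open, values between are in proportion, then the shift along the tool's x, y, z in mm, then the turn about the tool's z in rad. In form: [[fingers, dx, dy, dz, roll], ...]. A call has 1 to 12 rows; each row is the pose to reach, as a shift and turn from the pose commanded when the call began, along the tool's axes at that moment; what a row does not reach only later rows make up. A row lasts 1/12 s, in which the tool goes at most 41.7 mm and 7.16 degrees, less where a joint would pass 70% of its speed; a pose out of reach is approached as far as the arm can. A call with a gripper value outside its range is refused whole. The fingers move at their own pace and stop on an object; FORCE is the grip in N (left out, the last holds). Time passes only in rows, so rows that repeat a pose let the fingers close. It gives the time, the measured TCP pose, the force, the opening and the grip force at its end, in the units of the state.
- telemetry.observe(): the state, without advancing time (a new reading comes with each control period).
- vision.read_camera(name): name is "scene" or "top" or "wrist"; returns (picture, depth): 384x512x3 uint8, red, green, blue; 384x512 float32, m along the optical axis (not along the pixel's ray), 0 where there is no reading.
- vision.get_calibration(name): a dict with "camera_matrix" (3x3 intrinsics, pixels), "dist" ([k1, k2, p1, p2, k3] as OpenCV has them; the pictures are not rectified), "rvec" (rotation vector, rad) and "tvec" (3), from world to camera coordinates, as OpenCV has them. Camera axes: x right, y down, z forward; pixel columns grow to the right and rows downward; lengths in m; the calibration is good to about 2 mm. A picture is of the moment at which its call begins: read the wrist's pose just before it. get_calibration takes no time and is no camera call; for the wrist camera it gives the pose at the moment of the call.
- ticket.hand_in(): hands the job in; it is judged then, once.
The state is a dict: "time": time; "qpos": joint angles; "qvel": joint speeds; "joint_efforts": joint torques, N m; "tool_pos": TCP position; "tool_rot": TCP orientation; "contact_force": force on the tool from outside, world axes, zero at the start; "torque": the same for the moment, N m; "opening": finger opening in m; "grip_force": force on a finger pad.
Only numpy, scipy, OpenCV 4.12 (cv2) and the standard library are available. Lean on these libraries where they do the work, as an engineer would, in place of code of your own. Each camera call takes 0.05 s, during which the arm holds its last target. There are 200 camera calls.

### The job

With the paddle from the yellow cup, stir the chunky beads in the tub: reach far in under the leaning lid, then to the open side away from the hinge, and in under the lid again, and keep on until all six beads together lie at least 15 mm from where they started. Then stand the paddle back in its cup, foot down, let go of it, and swing the blue lid shut and press its free edge down firmly, without crushing it, until it is fully home. Keep the beads in the tub, do not touch them with the gripper, and leave the other things on the bench where they are.

Things in the scene. Friction and masses are not known exactly. Their poses are not given: they have to be found in the camera images.
- tub: round grey metal tub fixed to the bench, outside diameter 182 mm, height 86 mm, wall 5 mm, floor 6 mm thick (inside diameter 172 mm at the rim). Origin: centre of its underside. +x: horizontally to the hinge side (roughly to the right of the robot); -x: the open side, away from the hinge; z up. Two small wire ears stick out to 112 mm from the axis at +y and -y, 58 mm up.
- tub_lid (a joint): round blue lid, 190 mm across, 9 mm thick, hinged at the rim on its +x side about the tub's y axis. 0 = shut on the rim (fully home); positive = opened (rad), stop at 1.05. Starts at 0.98 to 1.05, leaning over the hinge-side half. Stiff hinge: it stays where left; 5 to 8 N at the free edge moves it. To press it home push 10 to 20 N from above near the free edge (60 N crushes it).
- lid_tab (a point): middle of the top (outer) face of the black tab at the lid's free edge, 205 mm from the hinge axis; the tab is 60 mm wide, 7 mm thick and ends 215 mm from the hinge axis. It moves with the lid.
- cup: yellow round cup fixed to the bench, outside diameter 68 mm, inside diameter 60 mm, height 100 mm, floor 6 mm thick. Origin: centre of its underside, z up.
- paddle: stirring paddle, 192 mm long, 0.13 kg, leaning in the cup about 24 degrees from vertical, handle end towards the robot. Origin: middle of the blade's foot; +z from foot to handle end. Steel blade 30 mm (y) x 8 mm (x) up to z = 74 mm, then a neck, then wooden handle 22 mm (y) x 16 mm (x) from 86 to 192 mm. Grip the handle's end across its 22 mm width, along the handle.
- paddle_tip (a point): the middle of the foot of the paddle's blade (the body's origin).
- lid_hinge (a point): point on the lid's hinge axis, in the middle, 98 mm from the tub's axis and 89 mm above its underside. When the lid is shut its top face is 95 mm above the tub's underside and its round free edge is 193 mm from the hinge axis.
- bead_0: white barrel-shaped ceramic bead, 26 mm across, 22 mm tall, loose on the tub's floor. Origin: its centre.
- bead_1: blue barrel-shaped ceramic bead, 26 mm across, 22 mm tall, loose on the tub's floor. Origin: its centre.
- bead_2: terracotta barrel-shaped ceramic bead, 26 mm across, 22 mm tall, loose on the tub's floor. Origin: its centre.
- bead_3: white barrel-shaped ceramic bead, 26 mm across, 22 mm tall, loose on the tub's floor. Origin: its centre.
- bead_4: blue barrel-shaped ceramic bead, 26 mm across, 22 mm tall, loose on the tub's floor. Origin: its centre.
- bead_5: terracotta barrel-shaped ceramic bead, 26 mm across, 22 mm tall, loose on the tub's floor. Origin: its centre.
- tape_measure: bystander: yellow tape measure, 35x72x64 mm, standing. Origin: middle of its underside.
- magnet_square_small: bystander: small blue triangular welding magnet, 51x75x15 mm, lying. Origin: middle of its underside.
- flap_disc: bystander: brown flap disc, 115 mm across, 15 mm thick, lying. Origin: middle of its underside.
- dial_caliper: bystander: dial caliper, 69x230x16 mm, lying. Origin: middle of its underside.
- adjustable_wrench: bystander: adjustable wrench, 56x212x13 mm, lying. Origin: middle of its underside.
There are look-alikes about, which are no part of the job. There is more than one size of the cup; the job needs the middle-sized.

How it is judged:
By the outcome, as a careful person would: the job done as asked, in the order asked, and still so for the second after the job is handed in, with the robot touching nothing.
It also fails if it takes over 72 s, if anything falls off the work surface, if the arm or the gripper's body presses on something with over 40 N, if the wrist force passes 120 N, or if a joint passes its speed limit or range.

## Working session

There is one attempt and no reset: what is moved stays moved. The work goes in short steps, Python scripts to look and compute and a shell command to move; the robot and the scene stay as the last step left them, time stands still between calls to the robot, and variables do not carry over. Pictures are saved under pics/ and viewed, at most 10 in all, crops included, and the job is handed in when it is done.

```bash
ls; mkdir -p pics
cat > h.py <<'E'
import numpy as np,cv2
from cell import telemetry,vision,ticket
from scipy.spatial.transform import Rotation as R
def cam(n):
    c=vision.get_calibration(n); p,d=vision.read_camera(n)
    return p,d,c
def pts(d,c):
    h,w=d.shape;K=np.array(c["camera_matrix"],float);D=np.array(c["dist"],float)
    u,v=np.meshgrid(np.arange(w),np.arange(h))
    n=cv2.undistortPoints(np.stack([u,v],-1).reshape(-1,1,2).astype(np.float64),K,D).reshape(h,w,2)
    P=np.dstack([n*d[...,None],d])
    r=cv2.Rodrigues(np.array(c["rvec"],float))[0];t=np.array(c["tvec"],float).ravel()
    X=(P-t)@r; X[d<=0]=np.nan
    return X
def save(n,p): cv2.imwrite(n,cv2.cvtColor(p,cv2.COLOR_RGB2BGR))
E
python3 - <<'E'
from h import *
print(telemetry.observe())
ims=[]
for n in("top","scene"):
    p,d,c=cam(n);np.savez(n+"0.npz",p=p,d=d,X=pts(d,c)); ims.append(p); r=cv2.Rodrigues(np.array(c["rvec"]))[0]; print(n,-r.T@np.ravel(c["tvec"]))
    save(f"pics/{n}0.png",p)
E
```

```text
pics
{'time': 0.0, 'qpos': array([ 1.12600462e+00,  3.42713356e-01,  1.52500955e+00, -1.47601010e-05,
        1.27541673e+00, -1.45986274e-01]), 'qvel': array([ 0.00155236, -0.00062252,  0.0005685 ,  0.00040432, -0.00189536,
       -0.00022752]), 'joint_efforts': array([ 1.51822187e-04, -4.31249142e+01, -2.44210660e+01,  7.17918598e-02,
        5.61480399e-02, -1.14766399e-04]), 'tool_pos': array([0.15446275, 0.50161914, 0.40405223]), 'tool_rot': array([-3.14006008e+00, -2.11071514e-04,  2.84279137e+00]), 'contact_force': array([ 0.38185851, -0.16073993,  0.14906707]), 'torque': array([ 0.04365549, -0.03014009,  0.01200557]), 'grip_force': 0.0, 'opening': 0.09190970385464897}
top [ 0.44210458 -0.06541088  1.20661923]
scene [-0.12951444  0.87759516  1.38302038]
```

View pics/top0.png

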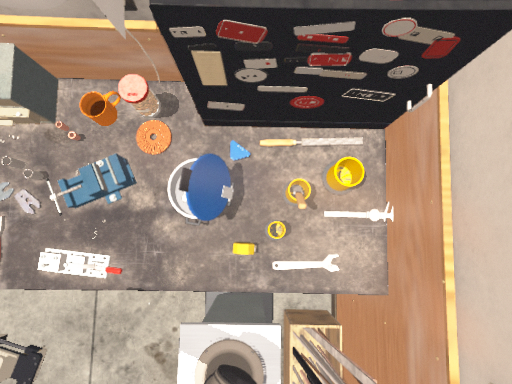

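View pics/scene0.png

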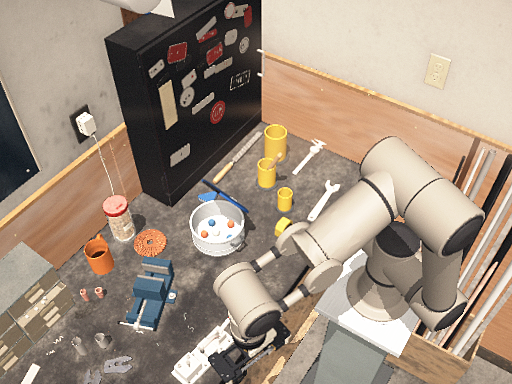

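Run:
```python
from h import *
for n in("top","scene"):
    z=np.load(n+"0.npz");X=z["X"];p=z["p"]
    hsv=cv2.cvtColor(p,cv2.COLOR_RGB2HSV)
    print(n)
    ye=((abs(hsv[...,0].astype(int)-26)<6)&(hsv[...,1]>150)&(hsv[...,2]>90)).astype(np.uint8)
    bl=((abs(hsv[...,0].astype(int)-110)<10)&(hsv[...,1]>120)).astype(np.uint8)
    for nm,m in(("y",ye),("b",bl)):
        k,l,s,c=cv2.connectedComponentsWithStats(m)
        for i in range(1,k):
            if s[i,4]<15: continue
            P=X[l==i];P=P[~np.isnan(P[:,0])]
            print(nm,s[i],np.nanmin(P,0).round(3),np.nanmax(P,0).round(3),np.median(P,0).round(3))
z=np.load("top0.npz");X=z["X"];p=z["p"]
for v,u in((192,227),(182,185),(187,210),(187,175),(200,304),(205,302),(190,299)):print((u,v),X[v,u].round(3),p[v,u])
big=cv2.resize(p[140:250,160:290],None,fx=5,fy=5,interpolation=cv2.INTER_CUBIC);save("pics/topc.png",big[:550,:650])
# circle fits of tub rim
Z=X[...,2];m=(abs(Z-.086)<.006)&(X[...,1]>-.05)&(X[...,1]<.3)
P=X[m];print(len(P),P.min(0),P.max(0))
for m0,(lo,hi) in {"cup":((-.25,-.1),(.092,.108))}.items():
    pass
```

```text
top
y [327 157  38  31 777] [ 0.578 -0.433 -0.003] [ 0.673 -0.305  0.137] [ 0.63  -0.363  0.078]
y [288 179  23  22 122] [ 0.534 -0.254 -0.003] [ 0.615 -0.172  0.136] [ 0.577 -0.199  0.099]
y [268 221  18  18 115] [ 0.422 -0.173 -0.   ] [ 0.476 -0.114  0.084] [ 0.449 -0.148  0.054]
y [233 243  21  12 228] [ 0.37  -0.07   0.016] [ 0.404 -0.008  0.067] [ 0.389 -0.039  0.06 ]
b [230 141  20  19 193] [ 0.675 -0.051 -0.001] [0.735 0.009 0.022] [ 0.699 -0.009  0.016]
b [191 154  34  16 245] [0.6   0.02  0.139] [0.654 0.097 0.249] [0.634 0.054 0.195]
b [ 186  181   42   39 1081] [0.472 0.011 0.1  ] [0.57  0.108 0.249] [0.523 0.066 0.184]
scene
y [259 125  27  63 721] [ 0.539 -0.501  0.002] [ 0.744 -0.166  0.138] [ 0.599 -0.304  0.082]
y [278 188  15  23 245] [ 0.424 -0.168  0.007] [ 0.476 -0.109  0.089] [ 0.449 -0.125  0.053]
y [275 228   7   8  34] [ 0.385 -0.011  0.01 ] [ 0.408 -0.002  0.049] [ 0.397 -0.007  0.03 ]
b [215 187  33  26 121] [ 0.471 -0.054  0.   ] [0.688 0.117 0.276] [0.508 0.094 0.225]
b [198 191  19  11 109] [ 0.681 -0.046  0.012] [0.738 0.012 0.032] [ 0.704 -0.01   0.02 ]
(227, 192) [0.556 0.011 0.112] [201 189 180]
(185, 182) [0.564 0.109 0.26 ] [81 74 74]
(210, 187) [0.562 0.054 0.176] [ 80 107 156]
(175, 187) [0.58  0.188 0.006] [179 170 165]
(304, 200) [ 0.546 -0.234  0.004] [187 149 112]
(302, 205) [ 0.516 -0.203  0.184] [255 245 177]
(299, 190) [ 0.572 -0.211  0.058] [198 180 167]
500 [ 0.0136976  -0.04986745  0.08000363] [0.94531842 0.29919938 0.09199905]
```

View pics/topc.png

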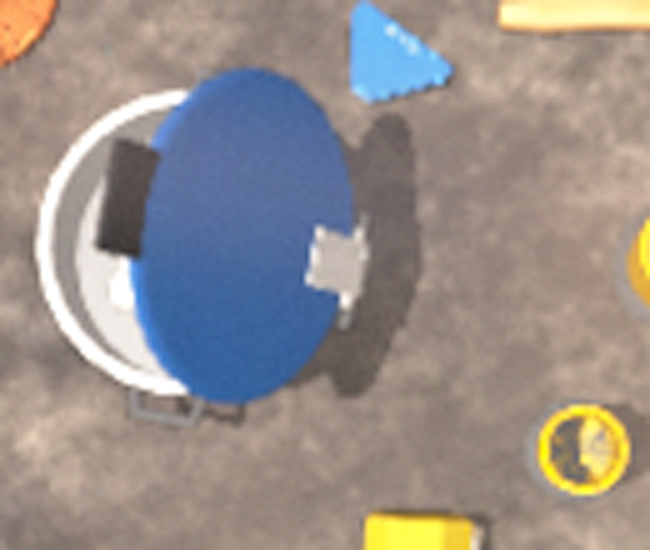

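```bash
cat >> h.py <<'E'
from scipy.optimize import least_squares
def circ(P,r):
    f=lambda q:np.hypot(P[:,0]-q[0],P[:,1]-q[1])-r
    s=least_squares(f,np.median(P[:,:2],0),loss="soft_l1",f_scale=.003);return s.x,np.median(abs(s.fun)),len(P)
E
python3 - <<'E'
from h import *
for n in("top","scene"):
    z=np.load(n+"0.npz");X=z["X"];p=z["p"]
    print(n)
    def near(cx,cy,r,lo,hi): return (np.hypot(X[...,0]-cx,X[...,1]-cy)<r)&(X[...,2]>lo)&(X[...,2]<hi)
    hsv=cv2.cvtColor(p,cv2.COLOR_RGB2HSV).astype(int)
    m=near(.56,.11,.11,.081,.09)&(hsv[...,1]<90); P=X[m];print("rim",circ(P,.0885),P.min(0),P.max(0))
    for nm,(cx,cy,lo,hi,r) in {"mid":(.575,-.205,.094,.106,.032),"big":(.63,-.37,.125,.15,.04),"sm":(.449,-.145,.07,.09,.025)}.items():
        m=near(cx,cy,.06,lo,hi)&(abs(hsv[...,0]-26)<6)&(hsv[...,1]>120);P=X[m]
        if len(P)>5:print(nm,circ(P,r),P.min(0).round(3),P.max(0).round(3))
    m=near(.53,-.205,.06,.115,.21);P=X[m];print("handle",len(P));
    if len(P)>5:
        c=P.mean(0);d=np.linalg.svd(P-c)[2][0];print(c,d,"\n",P[np.argsort(P[:,2])][::max(1,len(P)//12)].round(3))
    # lid plane
    m=near(.55,.06,.12,.10,.27)&(abs(hsv[...,0]-110)<12)&(hsv[...,1]>90);P=X[m];c=P.mean(0);nn=np.linalg.svd(P-c)[2][2];print("lid",len(P),c,nn,np.arccos(abs(nn[2])))
    # beads
    m=near(.56,.11,.084,.012,.045);uv=np.argwhere(m)
    for v,u in uv[::1]: pass
    print("beadpix",len(uv), uv.min(0),uv.max(0))
z=np.load("scene0.npz");save("pics/sc.png",cv2.resize(z["p"][180:260,180:256],None,fx=7,fy=7,interpolation=cv2.INTER_CUBIC))
E
```

```text
top
rim (array([0.56798506, 0.10338372]), np.float64(0.0021693758241455863), 245) [0.47729597 0.00386573 0.08110825] [0.66243391 0.19613614 0.08982475]
mid (array([ 0.56775955, -0.20382832]), np.float64(0.0010095576863803808), 81) [ 0.537 -0.236  0.095] [ 0.601 -0.172  0.105]
big (array([ 0.62289793, -0.34919907]), np.float64(0.0015326528621328744), 129) [ 0.578 -0.393  0.125] [ 0.665 -0.311  0.137]
sm (array([ 0.44632707, -0.13848169]), np.float64(0.0007570347470695921), 54) [ 0.422 -0.163  0.072] [ 0.47  -0.114  0.084]
handle 109
[ 0.52712455 -0.20136212  0.16013569] [-4.81214678e-01  6.94156408e-04  8.76602505e-01] 
 [[ 0.551 -0.206  0.115]
 [ 0.547 -0.202  0.123]
 [ 0.543 -0.204  0.131]
 [ 0.539 -0.2    0.14 ]
 [ 0.533 -0.193  0.151]
 [ 0.529 -0.192  0.159]
 [ 0.529 -0.197  0.164]
 [ 0.525 -0.199  0.175]
 [ 0.511 -0.193  0.179]
 [ 0.516 -0.201  0.181]
 [ 0.513 -0.195  0.183]
 [ 0.513 -0.201  0.184]
 [ 0.513 -0.197  0.187]]
lid 2153 [0.56155722 0.05982422 0.18559416] [-0.13036867 -0.83343601  0.53701808] 1.0038980886121163
beadpix 103 [176 172] [214 187]
scene
rim (array([0.571564
[... 355 characters left out ...]
[ 0.667 -0.314  0.136]
sm (array([ 0.4507166, -0.1390169]), np.float64(0.0012956069131116812), 70) [ 0.424 -0.169  0.07 ] [ 0.477 -0.109  0.089]
handle 80
[ 0.5274657  -0.19744581  0.1587417 ] [ 0.41983881  0.0666059  -0.90515139] 
 [[ 0.545 -0.193  0.116]
 [ 0.542 -0.195  0.122]
 [ 0.543 -0.19   0.13 ]
 [ 0.531 -0.197  0.136]
 [ 0.533 -0.194  0.143]
 [ 0.533 -0.193  0.149]
 [ 0.522 -0.197  0.157]
 [ 0.529 -0.193  0.166]
 [ 0.517 -0.194  0.171]
 [ 0.517 -0.194  0.177]
 [ 0.514 -0.202  0.182]
 [ 0.516 -0.192  0.184]
 [ 0.519 -0.191  0.188]
 [ 0.514 -0.202  0.191]]
lid 132 [0.5179707  0.09184257 0.22368916] [-0.17088937 -0.81317392  0.55636768] 0.980788310464413
beadpix 538 [218 198] [255 243]
```

View pics/sc.png

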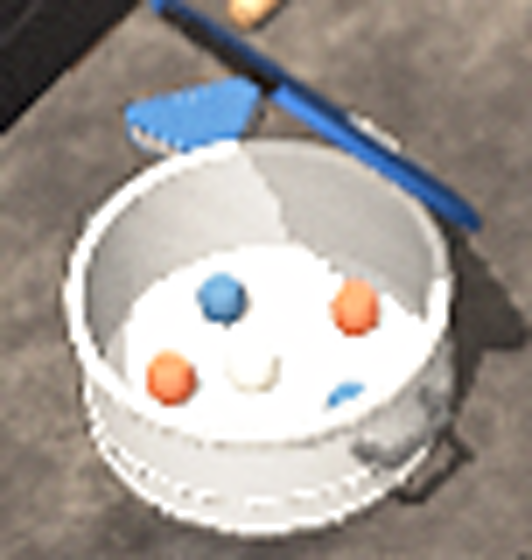

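```bash
cat >> h.py <<'E'
def go(x,y,z,yaw=None):
    s=telemetry.observe();T=R.from_euler("xyz",s["tool_rot"])
    d=T.inv().apply(np.array([x,y,z])-s["tool_pos"])*1000
    r=0 if yaw is None else (s["tool_rot"][2]-yaw+np.pi)%(2*np.pi)-np.pi
    print("rows:",d.round(1),round(r,3),"n>=",int(np.ceil(max(np.linalg.norm(d)/41.7,abs(r)/.125))),"force",s["contact_force"].round(1),"t",round(s["time"],2),"q",s["qpos"].round(2))
E
python3 - <<'E'
from h import *
c=vision.get_calibration("wrist");r=cv2.Rodrigues(np.array(c["rvec"]))[0];s=telemetry.observe()
T=R.from_euler("xyz",s["tool_rot"])
print("cam in tool",T.inv().apply(-r.T@np.ravel(c["tvec"])-s["tool_pos"]),"axis in tool",T.inv().apply(r[2]),"K",c["camera_matrix"])
go(.43,.24,.405,np.pi)
z=np.load("scene0.npz");X=z["X"]
for u,v in((212,223),(231,224),(204,234),(216,232),(230,236)):print(X[v,u].round(3))
E
```

```text
cam in tool [0.06578023 0.00076809 0.02089626] axis in tool [-2.46751256e-01 -8.99420228e-04  9.69078433e-01] K [[273.23291801   0.         254.59414373]
 [  0.         273.23291801 189.54122524]
 [  0.           0.           1.        ]]
rows: [-340.3 -168.9   -0.7] -0.299 n>= 10 force [ 0.5 -0.2 -0.5] t 0.1 q [ 1.13  0.34  1.52  0.    1.28 -0.15]
[0.607 0.09  0.034]
[0.551 0.053 0.029]
[0.603 0.14  0.028]
[0.572 0.112 0.032]
[0.521 0.1   0.033]
```

```bash
python3 -m crank '[[1,-340,-170,0,-0.3],[1,-340,-170,0,-0.3],[1,-340,-170,0,-0.3],[1,-340,-170,0,-0.3],[1,-340,-170,0,-0.3],[1,-340,-170,0,-0.3],[1,-340,-170,0,-0.3],[1,-340,-170,0,-0.3],[1,-340,-170,0,-0.3],[1,-340,-170,0,-0.3],[1,-340,-170,0,-0.3]]'
python3 - <<'E'
from h import *
p,d,c=cam("wrist");np.savez("w0.npz",p=p,d=d,X=pts(d,c));save("pics/w0.png",p)
go(.43,.24,.405,np.pi)
E
```

```text
time: 1.02
tool_pos: [0.4316, 0.2367, 0.4042]
tool_rot: [-3.141, -0.0, 3.138]
contact_force: [0.3, -0.4, 0.4]
opening: 0.092
grip_force: 0.0
rows: [ 0.3  2.  -0.8] -0.002 n>= 1 force [-0.4 -0.5 -0.7] t 1.07 q [ 0.35  0.28  1.61  0.    1.25 -1.22]
```

View pics/w0.png

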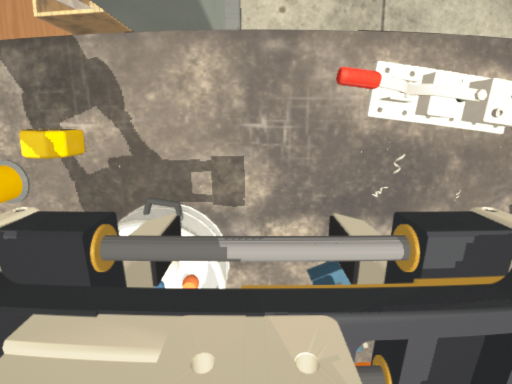

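Run:
```python
from h import *
go(.515,-.199,.405,np.pi)
z=np.load("top0.npz");X=z["X"]
for v in range(194,202,2): print([X[v,u].round(3).tolist() for u in (180,182,184,186)])
h=X[185:212,290:312];m=(h[...,2]>.12)&(h[...,2]<.2)
for lo in (.12,.14,.16,.175,.183):
    q=h[m&(h[...,2]>=lo)&(h[...,2]<lo+.015)]
    if len(q):print(lo,len(q),q.mean(0).round(4),q.min(0).round(3),q.max(0).round(3))
```

```text
rows: [ -85.7 -436.8   -0.8] -0.002 n>= 11 force [-0.4 -0.5 -0.7] t 1.07 q [ 0.35  0.28  1.61  0.    1.25 -1.22]
[[0.557, 0.17, 0.009], [0.557, 0.164, 0.007], [0.557, 0.157, 0.009], [0.534, 0.107, 0.249]]
[[0.551, 0.17, 0.008], [0.549, 0.16, 0.025], [0.549, 0.153, 0.029], [0.529, 0.108, 0.247]]
[[0.544, 0.17, 0.006], [0.542, 0.16, 0.029], [0.543, 0.153, 0.028], [0.524, 0.108, 0.243]]
[[0.538, 0.17, 0.007], [0.536, 0.16, 0.024], [0.536, 0.153, 0.029], [0.519, 0.109, 0.24]]
0.12 15 [ 0.5443 -0.2015  0.1277] [ 0.54  -0.213  0.121] [ 0.547 -0.193  0.134]
0.14 15 [ 0.5355 -0.2025  0.1476] [ 0.533 -0.212  0.14 ] [ 0.539 -0.193  0.153]
0.16 17 [ 0.5247 -0.1998  0.1666] [ 0.508 -0.211  0.16 ] [ 0.529 -0.192  0.175]
0.175 45 [ 0.5149 -0.202   0.1819] [ 0.508 -0.212  0.177] [ 0.522 -0.193  0.187]
0.183 17 [ 0.5144 -0.2039  0.1845] [ 0.51  -0.212  0.183] [ 0.519 -0.195  0.187]
```

```bash
python3 -m crank '[[1,-91,-440,0,0],[1,-91,-440,0,0],[1,-91,-440,0,0],[1,-91,-440,0,0],[1,-91,-440,0,0],[1,-91,-440,0,0],[1,-91,-440,0,0],[1,-91,-440,0,0],[1,-91,-440,0,0],[1,-91,-440,0,0],[1,-91,-440,0,0],[1,-91,-440,0,0]]'
python3 - <<'E'
from h import *
go(.521,-.202,.327,np.pi)
E
```

```text
time: 2.07
tool_pos: [0.5217, -0.2043, 0.404]
tool_rot: [-3.14, 0.0, 3.14]
contact_force: [-0.1, 0.1, 0.2]
opening: 0.0916
grip_force: 0.0
rows: [ 0.7  2.4 77. ] -0.002 n>= 2 force [-0.1  0.1  0.2] t 2.07 q [-0.51  0.41  1.43 -0.    1.31 -2.08]
```

```bash
python3 -m crank '[[1,0,2,40,0],[1,0,2,77,0],[1,0,2,77,0],[-1,0,2,77,0],[-1,0,2,77,0],[-1,0,2,77,0],[-1,0,2,77,0],[-1,0,2,77,0],[-1,0,2,77,0],[-1,0,2,77,0]]' 55
python3 - <<'E'
from h import *
go(.521,-.202,.327,np.pi)
E
```

```text
time: 2.9
tool_pos: [0.521, -0.1987, 0.3283]
tool_rot: [-3.141, 0.001, -3.14]
contact_force: [-0.3, 0.6, 0.4]
opening: 0.0499
grip_force: 0.0
rows: [-0.  -3.3  1.3] 0.001 n>= 1 force [-0.3  0.6  0.4] t 2.9 q [-0.5   0.47  1.55  0.    1.12 -2.07]
```

```bash
python3 -m crank '[[-1,0,-3,1,0],[-1,0,-3,1,0],[-1,0,-3,1,0],[-1,0,-3,1,0],[-1,0,-3,1,0],[-1,0,-3,1,0],[-1,0,-3,1,0],[-1,0,-3,1,0],[-1,0,-3,1,0]]' 55
```

```text
time: 3.65
tool_pos: [0.5209, -0.2017, 0.3267]
tool_rot: [-3.142, -0.0, -3.14]
contact_force: [-0.5, -1.2, 0.0]
opening: 0.0215
grip_force: 54.8
```

```bash
python3 -m crank '[[-1,9,0,-20,0],[-1,18,0,-40,0],[-1,31,0,-70,0],[-1,45,0,-100,0],[-1,60,0,-135,0],[-1,95,0,-135,0],[-1,130,0,-135,0],[-1,140,0,-135,0]]' 60
python3 - <<'E'
from h import *
go(.385,0.0,.462,np.pi)
p,d,c=cam("scene");X=pts(d,c);m=(abs(X[...,0]-.46)<.12)&(abs(X[...,1]+.2)<.05)&(X[...,2]>.12)&(X[...,2]<.33)
hsv=cv2.cvtColor(p,cv2.COLOR_RGB2HSV)
save("pics/s1.png",cv2.resize(p[60:240,200:380],None,fx=3,fy=3))
E
```

```text
time: 4.32
tool_pos: [0.3777, -0.201, 0.4621]
tool_rot: [3.141, -0.001, -3.141]
contact_force: [0.8, 0.4, -0.8]
opening: 0.0213
grip_force: 59.8
rows: [-7.40e+00  2.01e+02  1.00e-01] 0.001 n>= 5 force [ 0.8  0.4 -0.8] t 4.32 q [-0.67  0.12  1.66 -0.    1.37 -2.24]
```

View pics/s1.png

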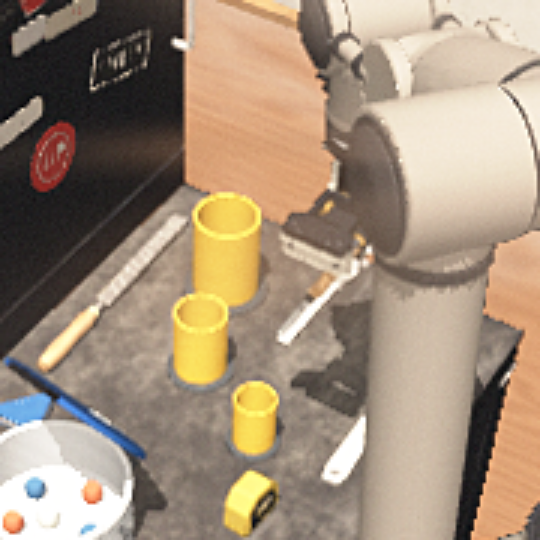

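```bash
python3 - <<'E'
from h import *
p,d,c=cam("scene");X=pts(d,c)
for u,v in((294,174),(296,172),(298,170),(301,166),(304,162),(307,158)):print(u,v,X[v,u].round(3),p[v,u])
E
python3 -m crank '[[-1,0,20,0,0.12],[-1,0,60,0,0.24],[-1,0,100,0,0.36],[-1,0,140,0,0.48],[-1,0,180,0,0.6],[-1,0,220,0,0.72],[-1,0,260,0,0.84],[-1,-5,300,0,0.96],[-1,-10,340,0,1.08],[-1,-20,380,0,1.2],[-1,-20,420,0,1.32],[-1,-20,451,0,1.44]]'
python3 - <<'E'
from h import *
go(.56,.25,.462,1.418)
E
```

```text
294 174 [ 0.505 -0.3    0.005] [222 203 182]
296 172 [ 0.5   -0.305  0.016] [255 255 255]
298 170 [ 0.5   -0.321  0.013] [255 255 255]
301 166 [ 0.502 -0.348  0.012] [255 255 255]
304 162 [ 0.505 -0.377  0.009] [255 255 255]
307 158 [ 0.403 -0.194  0.233] [250 240 217]
time: 5.42
tool_pos: [0.3983, 0.1923, 0.4615]
tool_rot: [3.141, -0.001, 1.9]
contact_force: [0.3, -0.3, -1.4]
opening: 0.0215
grip_force: 59.8
rows: [  2.2 171.6  -0.5] 0.482 n>= 5 force [ 0.3 -0.3 -1.4] t 5.42 q [ 0.28  0.15  1.63  0.    1.37 -0.05]
```

Run:
```python
from h import *
go(.587,.214,.462,1.418)
```

```text
rows: [-40.6 185.5  -0.5] 0.482 n>= 5 force [ 0.3 -0.3 -1.4] t 5.42 q [ 0.28  0.15  1.63  0.    1.37 -0.05]
```

```bash
python3 -m crank '[[-1,-40,186,0,0.12],[-1,-40,186,0,0.24],[-1,-40,186,0,0.36],[-1,-40,186,0,0.482],[-1,-40,186,0,0.482],[-1,-40,186,0,0.482],[-1,-40,186,0,0.482],[-1,-40,186,0,0.482]]'
python3 - <<'E'
from h import *
go(.587,.214,.346,1.418)
p,d,c=cam("scene");save("pics/s2.png",cv2.resize(p[130:270,150:290],None,fx=4,fy=4,interpolation=cv2.INTER_CUBIC));np.savez("s2.npz",p=p,X=pts(d,c))
E
```

```text
time: 6.08
tool_pos: [0.5864, 0.2136, 0.4608]
tool_rot: [-3.14, 0.0, 1.424]
contact_force: [0.1, 0.8, -2.0]
opening: 0.0219
grip_force: 59.8
rows: [  0.5   0.7 114.8] 0.006 n>= 3 force [ 0.1  0.8 -2. ] t 6.08 q [0.23 0.5  1.12 0.   1.52 0.37]
```

View pics/s2.png

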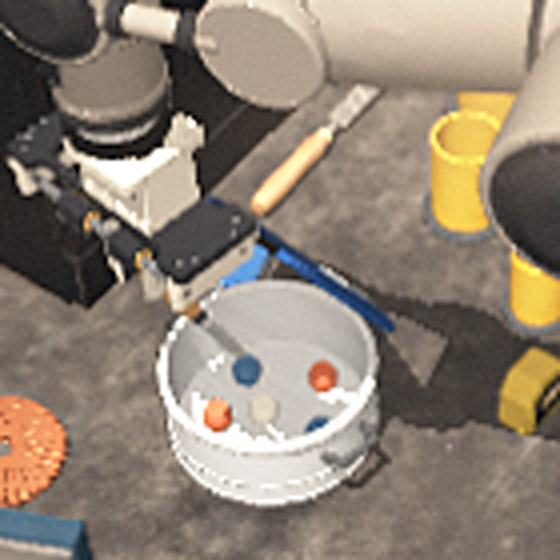

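Run:
```python
from h import *
z=np.load("s2.npz");X=z["X"];c=np.array([.570,.1035]);u=np.array([-.153,-.988]);v=np.array([.988,-.153])
q=X[...,:2]-c;tx=q@u;ty=q@v
m=(abs(ty)<.03)&(tx>-.13)&(tx<0)&(X[...,2]>.1)&(X[...,2]<.29)
vv,uu=np.where(m);o=np.argsort(X[m][:,2])
for i in o[::max(1,len(o)//25)]:print(uu[i],vv[i],(tx[vv[i],uu[i]]*1e3).round(),(ty[vv[i],uu[i]]*1e3).round(),(X[vv[i],uu[i],2]*1e3).round())
```

```text
210 218 -38.0 -14.0 148.0
210 217 -37.0 -12.0 150.0
208 217 -45.0 -12.0 157.0
208 216 -46.0 -15.0 166.0
206 215 -53.0 -14.0 176.0
204 214 -57.0 -10.0 182.0
205 214 -57.0 -15.0 187.0
205 212 -56.0 -15.0 195.0
204 211 -58.0 -13.0 201.0
202 211 -65.0 -12.0 205.0
201 211 -69.0 -12.0 209.0
199 210 -72.0 -6.0 212.0
202 210 -66.0 -14.0 213.0
199 209 -72.0 -7.0 218.0
200 207 -67.0 -7.0 223.0
198 208 -76.0 -9.0 228.0
198 207 -75.0 -8.0 231.0
197 207 -79.0 -8.0 235.0
198 206 -77.0 -11.0 240.0
195 207 -88.0 -10.0 244.0
192 205 -95.0 -6.0 256.0
218 190 -2.0 -24.0 261.0
192 204 -98.0 -11.0 266.0
216 190 -10.0 -25.0 269.0
214 189 -13.0 -19.0 272.0
191 203 -101.0 -12.0 275.0
179 198 -119.0 21.0 287.0
```

```bash
python3 -m crank '[[-1,0,0,40,0],[-1,0,0,80,0],[-1,0,0,115,0],[-1,0,0,115,0]]' 60
python3 -m crank '[[-1,4,0,0,0],[-1,8,0,0,0],[-1,13,0,3,0],[-1,18,0,6,0],[-1,23,0,9,0],[-1,28,0,12,0],[-1,33,0,16,0],[-1,38,0,20,0],[-1,38,0,20,0]]' 25
python3 - <<'E'
from h import *
go(.587,.214,.346,1.418)
p,d,c=cam("scene");X=pts(d,c);c=np.array([.570,.1035]);u=np.array([-.153,-.988]);v=np.array([.988,-.153])
q=X[...,:2]-c;tx=q@u;ty=q@v
m=(abs(ty)<.03)&(tx>-.16)&(tx<0)&(X[...,2]>.04)&(X[...,2]<.29)
vv,uu=np.where(m);o=np.argsort(X[m][:,2])
for i in o[::max(1,len(o)//25)]:print(uu[i],vv[i],(tx[vv[i],uu[i]]*1e3).round(),(ty[vv[i],uu[i]]*1e3).round(),(X[vv[i],uu[i],2]*1e3).round())
E
```

```text
time: 6.47
tool_pos: [0.5838, 0.2127, 0.3402]
tool_rot: [-3.13, 0.005, 1.424]
contact_force: [-1.7, -0.3, -2.8]
opening: 0.0216
grip_force: 59.8
time: 7.22
tool_pos: [0.5925, 0.2524, 0.3288]
tool_rot: [3.137, -0.004, 1.424]
contact_force: [0.7, 2.7, 6.5]
opening: 0.0217
grip_force: 25.0
rows: [-38.7   0.3 -17.4] 0.006 n>= 2 force [0.7 2.7 6.5] t 7.22 q [0.28 0.62 1.28 0.   1.24 0.43]
204 248 -87.0 -24.0 40.0
211 237 -40.0 -8.0 42.0
206 247 -81.0 -27.0 43.0
205 246 -82.0 -24.0 46.0
210 237 -45.0 -10.0 48.0
204 246 -85.0 -23.0 49.0
207 233 -43.0 7.0 54.0
195 239 -90.0 16.0 56.0
209 235 -46.0 -7.0 57.0
199 241 -88.0 -2.0 60.0
206 237 -61.0 -9.0 63.0
202 243 -89.0 -19.0 66.0
197 239 -90.0 4.0 68.0
206 234 -56.0 -4.0 71.0
204 233 -59.0 3.0 73.0
206 236 -65.0 -14.0 77.0
205 235 -66.0 -11.0 80.0
203 239 -83.0 -20.0 83.0
204 239 -83.0 -25.0 88.0
203 234 -72.0 -9.0 90.0
199 238 -93.0 -12.0 92.0
198 237 -93.0 -8.0 93.0
181 238 -159.0 -10.0 155.0
183 237 -159.0 -22.0 170.0
182 235 -160.0 -20.0 180.0
219 191 -1.0 -28.0 259.0
213 189 -15.0 -16.0 271.0
215 190 -16.0 -27.0 275.0
```

```bash
python3 -m crank '[[-1,-4,0,-10,0],[-1,-20,4,-10,0],[-1,-40,10,-10,0],[-1,-60,18,-10,0],[-1,-77,18,-10,0],[-1,-77,18,0,0],[-1,-77,18,12,0],[-1,-77,18,20,0],[-1,-77,18,20,0]]' 60
python3 -m crank '[[-1,0,0,3,0],[-1,0,0,6,0],[-1,0,0,6,0]]'
python3 - <<'E'
from h import *
go(.587,.214,.3,1.418)
p,d,c=cam("scene");save("pics/s3.png",cv2.resize(p[180:260,180:256],None,fx=7,fy=7,interpolation=cv2.INTER_CUBIC));np.savez("s3.npz",p=p,X=pts(d,c))
E
```

```text
time: 8.02
tool_pos: [0.5979, 0.172, 0.3047]
tool_rot: [-3.138, 0.001, 1.423]
contact_force: [0.3, 0.4, -2.3]
opening: 0.0215
grip_force: 60.0
time: 8.27
tool_pos: [0.5986, 0.1722, 0.3014]
tool_rot: [3.14, -0.001, 1.424]
contact_force: [-0.1, 1.5, 1.5]
opening: 0.0218
grip_force: 60.0
rows: [ 39.6 -17.5   1.4] 0.006 n>= 2 force [-0.1  1.5  1.5] t 8.27 q [0.16 0.61 1.38 0.   1.15 0.3 ]
```

View pics/s3.png

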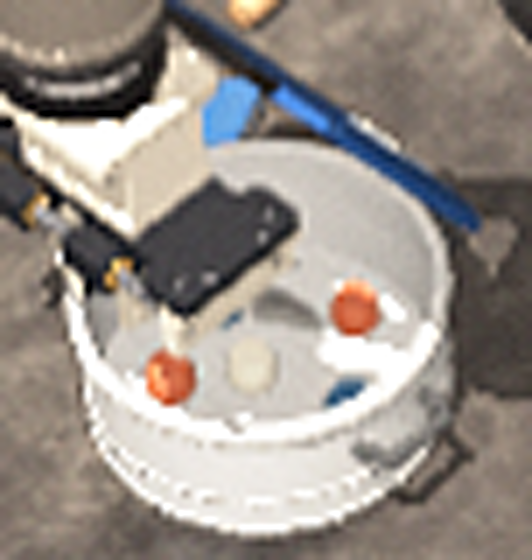

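```bash
python3 -m crank '[[-1,0,5,-2,0],[-1,-6,6,-2,0],[-1,-13,6,-2,0],[-1,-13,-6,-2,0],[-1,-13,-18,-2,0],[-1,-13,-30,-2,0],[-1,-13,-42,-2,0],[-1,-11,-52,-2,0],[-1,-11,-52,-2,0]]'
python3 - <<'E'
from h import *
go(.5986,.1722,.3014,1.418)
p,d,c=cam("scene");np.savez("s4.npz",p=p,X=pts(d,c));a=cv2.resize(p[180:260,180:256],None,fx=5,fy=5,interpolation=cv2.INTER_CUBIC)
save("pics/s4.png",a)
E
```

```text
time: 9.07
tool_pos: [0.5467, 0.1685, 0.305]
tool_rot: [3.13, -0.003, 1.425]
contact_force: [9.9, 1.2, -0.6]
opening: 0.0218
grip_force: 60.3
rows: [11.2 50.8  4.2] 0.007 n>= 2 force [ 9.9  1.2 -0.6] t 9.07 q [ 0.17  0.52  1.54 -0.    1.08  0.31]
```

View pics/s4.png

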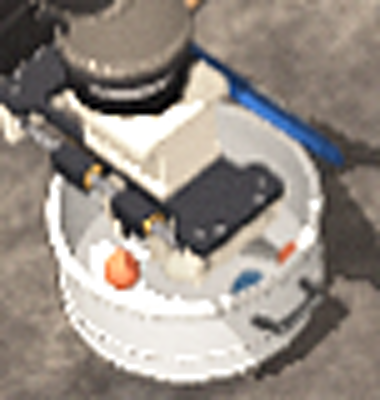

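```bash
cat >> h.py <<'E'
def beads():
    c0=np.array([.570,.1035]);u=np.array([-.153,-.988]);v=np.array([.988,-.153])
    for n in("scene","top"):
        p,d,c=cam(n);X=pts(d,c);q=X[...,:2]-c0;tx=q@u*1e3;ty=q@v*1e3
        ins=(np.hypot(tx,ty)<84)&(X[...,2]>.009)&(X[...,2]<.05)
        h=cv2.cvtColor(p,cv2.COLOR_RGB2HSV).astype(int)
        for nm,m in(("O",(h[...,0]<15)&(h[...,1]>110)),("Bl",(abs(h[...,0]-107)<12)&(h[...,1]>100)),("W",(h[...,1]<80)&(X[...,2]>.018)&(np.hypot(tx,ty)<78))):
            k,l,s,_=cv2.connectedComponentsWithStats((ins&m).astype(np.uint8))
            for i in range(1,k):
                if s[i,4]>=5:
                    g=l==i;print(n,nm,s[i,4],"tub",round(np.median(tx[g])),round(np.median(ty[g])),"z",round(np.median(X[g][:,2])*1e3),"ext",tx[g].min().round(),tx[g].max().round(),ty[g].min().round(),ty[g].max().round())
E
python3 -m crank '[[-1,0,12,0,0],[-1,0,27,0,0],[-1,0,42,0,0],[-1,15,42,0,0],[-1,30,42,0,0],[-1,43,42,0,0],[-1,43,53,0,0],[-1,43,64,0,0],[-1,43,74,0,0],[-1,43,74,0,0]]'
python3 -m crank '[[-1,0,-15,0,0],[-1,0,-30,0,0],[-1,0,-45,0,0],[-1,0,-58,0,0],[-1,0,-70,0,0],[-1,0,-80,0,0],[-1,0,-80,0,0]]'
python3 - <<'E'
from h import *
go(.5986,.1722,.3014,1.418);beads()
E
```

```text
time: 9.95
tool_pos: [0.6255, 0.201, 0.3026]
tool_rot: [3.141, -0.0, 1.424]
contact_force: [-0.7, 0.0, -1.0]
opening: 0.0216
grip_force: 59.9
time: 10.53
tool_pos: [0.5434, 0.213, 0.303]
tool_rot: [-3.14, 0.0, 1.425]
contact_force: [-0.2, 0.4, -1.6]
opening: 0.0218
grip_force: 59.9
rows: [-32.3  60.5   1.5] 0.007 n>= 2 force [-0.2  0.4 -1.6] t 10.53 q [0.24 0.54 1.5  0.   1.1  0.39]
scene W 9 tub 1 -42 z 35 ext -12.0 9.0 -49.0 -33.0
```

```bash
python3 -m crank '[[-1,0,5,-40,0],[-1,20,20,-80,0],[-1,40,30,-100,0],[-1,75,43,-100,0],[-1,110,43,-100,0],[-1,126,43,-100,0],[-1,126,43,-75,0],[-1,126,43,-50,0],[-1,126,43,-50,0]]'
python3 - <<'E'
from h import *
go(.6035,.315,.35,1.425);beads()
E
```

```text
time: 11.38
tool_pos: [0.6062, 0.3303, 0.3466]
tool_rot: [-3.133, 0.005, 1.424]
contact_force: [-1.0, 0.5, -2.9]
opening: 0.0217
grip_force: 59.9
rows: [-15.6  -0.4  -3.3] -0.001 n>= 1 force [-1.   0.5 -2.9] t 11.38 q [0.39 0.7  1.08 0.   1.37 0.54]
scene O 7 tub 47 -45 z 33 ext 41.0 56.0 -48.0 -43.0
scene O 43 tub -40 29 z 28 ext -51.0 -27.0 21.0 45.0
scene Bl 29 tub 15 62 z 28 ext 9.0 27.0 54.0 74.0
scene W 5 tub 29 66 z 32 ext 28.0 35.0 59.0 71.0
scene W 42 tub -27 4 z 29 ext -37.0 -14.0 -5.0 19.0
top W 29 tub -46 -41 z 27 ext -55.0 -36.0 -50.0 -28.0
```

```bash
python3 -m crank '[[-1,-10,0,0,0],[-1,-18,0,-1,0],[-1,-28,0,-7,0],[-1,-38,0,-14,0],[-1,-48,0,-21,0],[-1,-58,0,-27,0],[-1,-68,0,-32,0],[-1,-78,0,-36,0],[-1,-88,0,-39,0],[-1,-88,0,-39,0]]' 22
python3 -m crank '[[-1,5,0,0,0],[-1,10,0,0,0],[-1,10,0,0,0]]' 60
python3 - <<'E'
from h import *
go(.6035,.315,.35,1.425)
p,d,c=cam("scene");X=pts(d,c);c=np.array([.570,.1035]);u=np.array([-.153,-.988]);v=np.array([.988,-.153])
q=X[...,:2]-c;tx=q@u;ty=q@v
m=(abs(ty)<.03)&(tx>-.2)&(tx<-.092)&(X[...,2]>.03)&(X[...,2]<.25)
vv,uu=np.where(m);o=np.argsort(X[m][:,2])
for i in o[::max(1,len(o)//25)]:print(uu[i],vv[i],(tx[vv[i],uu[i]]*1e3).round(),(ty[vv[i],uu[i]]*1e3).round(),(X[vv[i],uu[i],2]*1e3).round())
E
```

```text
time: 12.32
tool_pos: [0.5938, 0.2411, 0.393]
tool_rot: [3.14, 0.0, 1.422]
contact_force: [0.1, 0.3, -0.6]
opening: 0.0218
grip_force: 22.0
time: 12.57
tool_pos: [0.5953, 0.2542, 0.3911]
tool_rot: [-3.141, 0.0, 1.424]
contact_force: [0.1, -1.7, -0.7]
opening: 0.0216
grip_force: 60.0
rows: [61.3 -0.7 41.1] -0.001 n>= 2 force [ 0.1 -1.7 -0.7] t 12.57 q [0.29 0.58 1.17 0.   1.39 0.43]
198 244 -92.0 0.0 45.0
194 243 -112.0 -7.0 78.0
196 243 -108.0 -13.0 79.0
195 242 -110.0 -10.0 85.0
196 236 -94.0 2.0 91.0
193 241 -116.0 -9.0 95.0
193 240 -115.0 -9.0 100.0
191 239 -122.0 -8.0 111.0
193 238 -118.0 -14.0 118.0
192 236 -116.0 -9.0 122.0
191 236 -122.0 -11.0 130.0
190 235 -123.0 -8.0 134.0
189 233 -121.0 -2.0 138.0
188 234 -128.0 -6.0 142.0
187 233 -130.0 -5.0 148.0
187 232 -132.0 -8.0 158.0
184 232 -140.0 -3.0 161.0
187 231 -132.0 -9.0 163.0
187 230 -131.0 -9.0 168.0
184 230 -140.0 -6.0 175.0
181 228 -147.0 -2.0 187.0
182 227 -146.0 -7.0 196.0
177 223 -152.0 6.0 210.0
172 221 -162.0 16.0 221.0
171 219 -161.0 21.0 225.0
178 224 -161.0 -13.0 230.0
178 223 -160.0 -12.0 234.0
177 222 -161.0 -9.0 237.0
179 222 -159.0 -17.0 241.0
180 223 -162.0 -25.0 246.0
```

```bash
python3 -m crank '[[-1,0,0,-40,0],[-1,-20,-6,-42,0],[-1,-55,-6,-42,0],[-1,-55,-6,-42,0],[-1,-55,-6,-10,0],[-1,-55,-6,20,0],[-1,-55,-6,45,0],[-1,-55,-6,52,0],[-1,-55,-6,52,0]]'
python3 -m crank '[[-1,-2,-7,0,0],[-1,-4,-14,0,0],[-1,-6,-21,0,0],[-1,-9,-28,0,0],[-1,-9,-28,0,0],[-1,-5,-14,0,0],[-1,0,0,0,0],[-1,-2,10,0,0],[-1,-6,18,0,0],[-1,-9,26,0,0],[-1,-13,34,0,0],[-1,-13,34,0,0]]'
python3 - <<'E'
from h import *
go(.6035,.315,.35,1.425);beads()
E
```

```text
time: 13.37
tool_pos: [0.581, 0.1997, 0.3373]
tool_rot: [-3.137, 0.002, 1.424]
contact_force: [0.1, 0.7, -0.7]
opening: 0.0216
grip_force: 60.0
time: 14.37
tool_pos: [0.6141, 0.1802, 0.3398]
tool_rot: [3.141, 0.0, 1.422]
contact_force: [-0.7, -0.1, -1.4]
opening: 0.0215
grip_force: 60.0
rows: [131.7 -30.5 -10.2] -0.003 n>= 4 force [-0.7 -0.1 -1.4] t 14.37 q [ 0.17  0.6   1.27 -0.    1.26  0.32]
scene O 29 tub -20 46 z 32 ext -40.0 -11.0 21.0 59.0
scene O 6 tub 50 -44 z 31 ext 41.0 57.0 -48.0 -41.0
scene Bl 33 tub 16 61 z 30 ext 9.0 27.0 52.0 76.0
scene W 6 tub 30 68 z 32 ext 26.0 32.0 63.0 72.0
scene W 22 tub -42 21 z 33 ext -49.0 -37.0 14.0 47.0
scene W 46 tub -26 4 z 30 ext -36.0 -11.0 -5.0 17.0
top W 33 tub -37 -60 z 28 ext -46.0 -27.0 -71.0 -49.0
```

```bash
python3 -m crank '[[-1,-8,0,0,0],[-1,-8,-10,0,0],[-1,-8,-20,0,0],[-1,-8,-29,0,0],[-1,-8,-29,0,0],[-1,-8,-29,-26,0],[-1,10,-30,-26,0],[-1,30,-30,-26,0],[-1,34,-30,-26,0]]'
python3 -m crank '[[-1,7,0,4,0],[-1,14,0,8,0],[-1,21,0,12,0],[-1,28,0,16,0],[-1,35,0,20,0],[-1,42,0,24,0],[-1,49,0,28,0],[-1,55,0,31,0],[-1,55,0,31,0]]' 25
python3 - <<'E'
from h import *
go(.6035,.315,.35,1.425);beads()
s=telemetry.observe();q=s["tool_pos"][:2]-[.57,.1035];print("tcp tub",q@[-.153,-.988],q@[.988,-.153],s["tool_pos"][2])
p,d,c=cam("scene");X=pts(d,c);q=X[...,:2]-[.57,.1035];tx=q@[-.153,-.988];ty=q@[.988,-.153]
m=(abs(ty)<.03)&(tx>-.14)&(tx<-.02)&(X[...,2]>.045)&(X[...,2]<.2)&((tx>-.08)|(X[...,2]>.097))
o=np.argsort(X[m][:,2]);Q=np.c_[tx[m],ty[m],X[m][:,2]][o]*1e3;print(Q[::max(1,len(Q)//14)].round())
E
```

```text
time: 15.22
tool_pos: [0.5887, 0.2206, 0.3669]
tool_rot: [3.139, 0.001, 1.425]
contact_force: [-0.6, -6.7, 5.4]
opening: 0.0214
grip_force: 60.0
time: 15.97
tool_pos: [0.5963, 0.2753, 0.3335]
tool_rot: [-3.14, -0.0, 1.424]
contact_force: [-0.1, -1.2, -0.2]
opening: 0.0217
grip_force: 25.0
rows: [ 40.4   1.3 -16.5] -0.001 n>= 2 force [-0.1 -1.2 -0.2] t 15.97 q [0.32 0.64 1.22 0.   1.28 0.46]
scene O 42 tub -17 49 z 28 ext -26.0 -4.0 38.0 64.0
scene O 5 tub 47 -45 z 30 ext 43.0 54.0 -46.0 -43.0
scene Bl 33 tub 16 63 z 28 ext 7.0 29.0 56.0 72.0
scene W 5 tub 30 68 z 29 ext 27.0 33.0 61.0 71.0
scene W 43 tub -13 -10 z 28 ext -21.0 -0.0 -22.0 2.0
top W 33 tub -36 -61 z 27 ext -48.0 -27.0 -71.0 -49.0
tcp tub -0.17315267439165508 -0.00014140952702539484 0.33446927875319277
[[-42.  13.  58.]
 [-51. -12.  61.]
 [-43.  -9.  62.]
 [-49.  -5.  65.]
 [-49.   9.  68.]
 [-51.  -3.  70.]
 [-54.   3.  74.]
 [-56. -10.  76.]
 [-59.  11.  76.]
 [-64.   6.  80.]
 [-64.  -9.  82.]
 [-62.  -7.  83.]
 [-70.  -6.  85.]
 [-70.   3.  89.]
 [-69.  -6.  91.]
 [-76.  -9.  94.]
 [-84.  -9. 103.]
 [-91. -12. 106.]]
```

```bash
python3 -m crank '[[-1,-4,-2,-8,0],[-1,-20,-8,-8,0],[-1,-48,-8,-8,0],[-1,-76,-8,-8,0],[-1,-76,-8,10,0],[-1,-76,-8,25,0],[-1,-76,-8,33,0],[-1,-76,-8,37,0],[-1,-76,-8,37,0]]' 60
python3 -m crank '[[-1,-12,0,0,0],[-1,-25,0,0,0],[-1,-25,0,0,0],[-1,-12,0,0,0],[-1,0,0,0,0],[-1,12,0,0,0],[-1,24,0,0,0],[-1,29,0,0,0],[-1,29,0,0,0]]'
python3 - <<'E'
from h import *
beads();s=telemetry.observe();q=s["tool_pos"][:2]-[.57,.1035];print("tcp tub",q@[-.153,-.988],q@[.988,-.153],s["tool_pos"][2])
E
```

```text
time: 16.87
tool_pos: [0.5772, 0.2001, 0.2975]
tool_rot: [-3.141, -0.0, 1.423]
contact_force: [-0.5, 0.3, -0.8]
opening: 0.0215
grip_force: 60.0
time: 17.62
tool_pos: [0.5815, 0.2307, 0.2976]
tool_rot: [3.141, -0.0, 1.426]
contact_force: [-0.1, -0.6, -1.9]
opening: 0.0217
grip_force: 60.0
scene Bl 29 tub 18 62 z 29 ext 7.0 27.0 52.0 73.0
scene W 64 tub -19 -15 z 30 ext -38.0 4.0 -24.0 8.0
top W 33 tub -36 -60 z 28 ext -47.0 -27.0 -71.0 -49.0
tcp tub -0.12599571473580165 -0.007892348510969665 0.2975320970245513
```

```bash
python3 -m crank '[[-1,0,4,-40,0],[-1,10,8,-80,0],[-1,45,8,-105,0],[-1,80,8,-105,0],[-1,113,8,-105,0],[-1,113,8,-105,0],[-1,113,8,-75,0],[-1,113,8,-55,0],[-1,113,8,-55,0]]'
python3 - <<'E'
from h import *
beads();s=telemetry.observe();q=s["tool_pos"][:2]-[.57,.1035];print("tcp tub",q@[-.153,-.988],q@[.988,-.153],s["tool_pos"][2])
E
```

```text
time: 18.47
tool_pos: [0.6054, 0.3385, 0.3473]
tool_rot: [-3.133, 0.005, 1.423]
contact_force: [0.2, -0.3, -2.3]
opening: 0.0214
grip_force: 60.0
scene O 40 tub -17 49 z 28 ext -26.0 -8.0 40.0 63.0
scene O 7 tub 46 -45 z 34 ext 44.0 53.0 -49.0 -43.0
scene Bl 30 tub 17 64 z 27 ext 8.0 27.0 54.0 75.0
scene W 39 tub -28 -11 z 31 ext -39.0 -17.0 -22.0 7.0
top W 33 tub -37 -60 z 28 ext -46.0 -27.0 -71.0 -49.0
tcp tub -0.2379751105444491 -9.378242667533331e-05 0.3524375922295049
```

```bash
python3 -m crank '[[-1,-10,0,0,0],[-1,-18,0,-2,0],[-1,-28,0,-10,0],[-1,-38,0,-18,0],[-1,-48,0,-25,0],[-1,-58,0,-31,0],[-1,-66,0,-36,0],[-1,-73,0,-39,0],[-1,-73,0,-39,0]]' 22
python3 -m crank '[[-1,10,0,-20,0],[-1,20,0,-60,0],[-1,20,0,-60,0]]' 60
python3 - <<'E'
from h import *
s=telemetry.observe();q=s["tool_pos"][:2]-[.57,.1035];g=q@[-.153,-.988];print("tcp tub",g,q@[.988,-.153],s["tool_pos"][2])
go(.611,.198,.46,2.99)
p,d,c=cam("scene");X=pts(d,c);q=X[...,:2]-[.57,.1035];tx=q@[-.153,-.988];ty=q@[.988,-.153]
m=(abs(ty)<.025)&(tx>-.2)&(tx<-.06)&(X[...,2]>.1)&(X[...,2]<.27)
o=np.argsort(X[m][:,2]);Q=np.c_[tx[m],ty[m],X[m][:,2]][o]*1e3;print(Q[::max(1,len(Q)//16)].round())
E
```

```text
time: 19.32
tool_pos: [0.5955, 0.2656, 0.3932]
tool_rot: [3.14, -0.0, 1.422]
contact_force: [-0.0, 0.3, -1.3]
opening: 0.0218
grip_force: 22.0
time: 19.57
tool_pos: [0.5985, 0.2882, 0.459]
tool_rot: [3.132, -0.005, 1.424]
contact_force: [0.7, 0.3, 1.1]
opening: 0.0216
grip_force: 60.0
tcp tub -0.1868195486986547 -9.998519679021558e-05 0.4589525038797915
rows: [-87.4  25.6  -1.3] -1.566 n>= 13 force [0.7 0.3 1.1] t 19.57 q [0.33 0.58 0.99 0.   1.56 0.48]
[[-117.   -8.  144.]
 [-122.   -6.  152.]
 [-122.  -11.  161.]
 [-126.   -8.  168.]
 [-130.   -8.  172.]
 [-129.   -8.  177.]
 [-133.   -8.  179.]
 [-137.  -10.  191.]
 [-137.  -11.  196.]
 [-146.   -9.  203.]
 [-145.   -8.  206.]
 [-148.   -2.  209.]
 [-146.   -5.  214.]
 [-148.   -4.  216.]
 [-148.   -5.  221.]
 [-160.   -6.  227.]
 [-149.   -8.  229.]
 [-155.   -6.  233.]
 [-152.   -7.  236.]
 [-156.   -9.  241.]]
```

```bash
python3 -m crank '[[-1,0,0,0,-0.12],[-1,-10,0,0,-0.24],[-1,-20,5,0,-0.36],[-1,-30,10,0,-0.48],[-1,-40,15,0,-0.6],[-1,-50,20,0,-0.72],[-1,-60,25,0,-0.84],[-1,-70,25,0,-0.96],[-1,-80,25,0,-1.08],[-1,-87,25,0,-1.2],[-1,-87,25,0,-1.32],[-1,-87,25,0,-1.44]]'
python3 - <<'E'
from h import *
go(.385,0.0,.462,-3.14)
p,d,c=cam("wrist");X=pts(d,c);q=X[...,:2]-[.57,.1035];tx=q@[-.153,-.988]*1e3;ty=q@[.988,-.153]*1e3
h=cv2.cvtColor(p,cv2.COLOR_RGB2HSV).astype(int)
ins=(np.hypot(tx,ty)<84)&(X[...,2]>.009)&(X[...,2]<.05)
for nm,m in(("O",(h[...,0]<15)&(h[...,1]>110)),("Bl",(abs(h[...,0]-107)<12)&(h[...,1]>100)),("W",(h[...,1]<80)&(X[...,2]>.018)&(np.hypot(tx,ty)<78)),("all",X[...,2]>.018)):
    k,l,s,_=cv2.connectedComponentsWithStats((ins&m).astype(np.uint8))
    for i in range(1,k):
        if s[i,4]>=12:
            g=l==i;print(nm,s[i],"tub",round(np.median(tx[g])),round(np.median(ty[g])),"z",round(np.median(X[g][:,2])*1e3),"ext",tx[g].min().round(),tx[g].max().round(),ty[g].min().round(),ty[g].max().round())
save("pics/w2.png",p)
E
```

```text
time: 20.62
tool_pos: [0.6102, 0.1963, 0.4504]
tool_rot: [-3.14, -0.002, 2.868]
contact_force: [0.0, -0.4, -1.3]
opening: 0.0217
grip_force: 60.0
rows: [ 163.9 -249.9  -10.8] -0.275 n>= 8 force [ 0.  -0.4 -1.3] t 20.62 q [ 0.19  0.54  1.08 -0.    1.52 -1.11]
O [141 119  18  17 103] tub 42 -52 z 23 ext 37.0 65.0 -63.0 -39.0
O [197 180  16  17 205] tub -17 50 z 26 ext -28.0 -5.0 39.0 63.0
Bl [166 102  15  16 120] tub 7 -70 z 27 ext -1.0 18.0 -81.0 -59.0
Bl [178 192  14  15 158] tub 16 64 z 27 ext 7.0 27.0 54.0 75.0
W [200 107  18  15 193] tub -40 -57 z 27 ext -53.0 -28.0 -69.0 -47.0
W [164 108  18  12  30] tub 13 -60 z 22 ext -1.0 24.0 -74.0 -57.0
W [198 140  17  17 233] tub -30 -10 z 27 ext -41.0 -16.0 -22.0 3.0
W [176 192   7  15  22] tub 27 62 z 24 ext 20.0 31.0 53.0 73.0
all [164 100  19  20 272] tub 9 -70 z 27 ext -2.0 24.0 -84.0 -57.0
all [125 104  34  80 877] tub 66 -44 z 30 ext 27.0 84.0 -79.0 25.0
all [200 105  18  17 235] tub -41 -59 z 27 ext -53.0 -28.0 -71.0 -47.0
all [198 140  17  17 233] tub -30 -10 z 27 ext -41.0 -16.0 -22.0 3.0
all [196 181  17  16 212] tub -16 50 z 26 ext -28.0 -3.0 39.0 64.0
all [176 192  17  16 209] tub 17 64 z 27 ext 6.0 31.0 53.0 78.0
```

Run:
```python
from h import *
go(.37,.19,.462,-3.14);go(.37,-.202,.462,-3.14)
```

```text
rows: [230.1 -69.5 -10.9] -0.267 n>= 6 force [-0.7 -0.8 -1.5] t 20.67 q [ 0.19  0.54  1.08 -0.    1.52 -1.11]
rows: [ 127.1 -447.7  -10.5] -0.267 n>= 12 force [-0.7 -0.8 -1.5] t 20.67 q [ 0.19  0.54  1.08 -0.    1.52 -1.11]
```

```bash
python3 -m crank '[[-1,230,-70,-11,-0.12],[-1,230,-70,-11,-0.24],[-1,230,-70,-11,-0.27],[-1,230,-70,-11,-0.27],[-1,230,-70,-11,-0.27],[-1,230,-70,-11,-0.27],[-1,230,-70,-11,-0.27],[-1,230,-70,-11,-0.27]]'
python3 - <<'E'
from h import *
go(.37,-.202,.462,-3.14);go(.461,-.202,.462,-3.14)
E
```

```text
time: 21.33
tool_pos: [0.3685, 0.193, 0.463]
tool_rot: [-3.141, 0.001, 3.132]
contact_force: [0.6, 0.3, -0.1]
opening: 0.0218
grip_force: 60.0
rows: [  -5.2 -395.     1.1] -0.011 n>= 10 force [ 0.6  0.3 -0.1] t 21.33 q [ 0.3   0.09  1.69 -0.    1.36 -1.26]
rows: [ -96.2 -394.2    1.1] -0.011 n>= 10 force [ 0.6  0.3 -0.1] t 21.33 q [ 0.3   0.09  1.69 -0.    1.36 -1.26]
```

```bash
python3 -m crank '[[-1,-1,-394,0,-0.011],[-1,-1,-394,0,-0.011],[-1,-1,-394,0,-0.011],[-1,-1,-394,0,-0.011],[-1,-1,-394,0,-0.011],[-1,-1,-394,0,-0.011],[-1,-1,-394,0,-0.011],[-1,-30,-394,0,-0.011],[-1,-60,-394,0,-0.011],[-1,-92,-394,0,-0.011],[-1,-92,-394,0,-0.011],[-1,-92,-394,0,-0.011]]'
python3 - <<'E'
from h import *
go(.461,-.202,.462,-3.14)
for n in("top","scene"):
    p,d,c=cam(n);X=pts(d,c);s=telemetry.observe()["tool_pos"]
    m=(abs(X[...,1]+.202)<.03)&(X[...,0]>s[0]-.03)&(X[...,0]<.6)&(X[...,2]>.115)&(X[...,2]<.27)
    o=np.argsort(X[m][:,2]);Q=X[m][o]*1e3;print(n,len(Q));print(Q[::max(1,len(Q)//14)].round())
E
```

```text
time: 22.33
tool_pos: [0.4618, -0.2053, 0.4606]
tool_rot: [3.141, -0.001, 3.14]
contact_force: [-1.0, 0.5, -0.9]
opening: 0.0216
grip_force: 60.0
rows: [ 0.8  3.3 -1.4] -0.003 n>= 1 force [-1.   0.5 -0.9] t 22.33 q [-0.57  0.27  1.47 -0.    1.4  -2.14]
top 10
[[ 530. -200.  145.]
 [ 530. -194.  146.]
 [ 530. -197.  146.]
 [ 526. -193.  155.]
 [ 526. -198.  157.]
 [ 526. -195.  159.]
 [ 517. -192.  161.]
 [ 523. -192.  165.]
 [ 520. -192.  165.]
 [ 523. -194.  166.]]
scene 89
[[ 534. -196.  145.]
 [ 521. -208.  158.]
 [ 525. -194.  168.]
 [ 512. -212.  179.]
 [ 518. -194.  186.]
 [ 503. -197.  201.]
 [ 505. -194.  207.]
 [ 494. -202.  217.]
 [ 501. -200.  224.]
 [ 489. -192.  232.]
 [ 493. -197.  240.]
 [ 488. -197.  247.]
 [ 474. -206.  252.]
 [ 474. -193.  257.]
 [ 477. -196.  263.]]
```

```bash
python3 -m crank '[[-1,-9,2,20,0],[-1,-18,2,40,0],[-1,-27,2,60,0],[-1,-36,2,80,0],[-1,-44,2,100,0],[-1,-50,2,115,0],[-1,-54,2,124,0],[-1,-54,2,124,0]]'
```

```text
time: 23.1
tool_pos: [0.5137, -0.1998, 0.3384]
tool_rot: [-3.14, 0.004, -3.14]
contact_force: [7.0, -3.2, -1.0]
opening: 0.0212
grip_force: 60.1
```

```bash
python3 -m crank '[[-1,-4,-2,3,0],[-1,-6,-2,7,0],[-1,-7,-2,9,0],[-1,-7,-2,9,0]]' 30
```

```text
time: 23.43
tool_pos: [0.5198, -0.2013, 0.3294]
tool_rot: [3.141, 0.001, -3.139]
contact_force: [4.0, -0.6, -2.1]
opening: 0.0217
grip_force: 29.9
```

```bash
python3 -m crank '[[-1,-1,0,2,0],[-1,-1,0,3,0],[-1,-1,0,3,0],[0.2,-1,0,3,0],[0.2,-1,0,3,0],[0.2,-1,0,3,0],[0.2,-1,0,3,0],[0.2,-1,0,3,0],[0.2,-1,0,3,0],[0.2,-1,0,3,0],[0.2,-1,0,3,0]]'
python3 -m crank '[[0.2,0,0,-30,0],[0.2,0,0,-70,0],[0.2,0,0,-110,0],[0.2,20,0,-130,0],[0.2,60,0,-130,0],[0.2,90,0,-130,0],[0.2,90,0,-130,0]]'
python3 - <<'E'
from h import *
p,d,c=cam("scene");X=pts(d,c)
m=(abs(X[...,1]+.202)<.04)&(X[...,0]>.48)&(X[...,0]<.58)&(X[...,2]>.112)&(X[...,2]<.23)
Q=X[m][np.argsort(X[m][:,2])]*1e3;print(len(Q));print(Q[::max(1,len(Q)//12)].round());go(.38,.0,.46,np.pi)
E
```

```text
time: 24.35
tool_pos: [0.5205, -0.2016, 0.3268]
tool_rot: [3.141, -0.0, -3.139]
contact_force: [-0.1, 0.8, 1.1]
opening: 0.055
grip_force: 0.0
time: 24.93
tool_pos: [0.4267, -0.2011, 0.4574]
tool_rot: [3.142, -0.002, -3.14]
contact_force: [0.7, -1.0, -0.2]
opening: 0.0552
grip_force: 0.0
0
[]
rows: [ 48.4 201.5  -2.5] 0.001 n>= 5 force [ 1.7  0.1 -0.5] t 24.98 q [-0.6   0.21  1.56 -0.    1.37 -2.17]
```

Run:
```python
from h import *
for n in("top","scene"):
    p,d,c=cam(n);X=pts(d,c)
    m=(abs(X[...,1]+.202)<.04)&(X[...,0]>.48)&(X[...,0]<.62)&(X[...,2]>.02)&(X[...,2]<.25)
    Q=X[m][np.argsort(X[m][:,2])]*1e3;print(n,len(Q));print(Q[::max(1,len(Q)//12)].round())
```

```text
top 466
[[ 540. -186.   21.]
 [ 555. -204.   35.]
 [ 560. -212.   48.]
 [ 563. -208.   57.]
 [ 570. -200.   70.]
 [ 566. -171.   81.]
 [ 572. -233.   93.]
 [ 585. -178.  100.]
 [ 558. -232.  102.]
 [ 584. -204.  113.]
 [ 598. -197.  139.]
 [ 607. -209.  161.]
 [ 618. -208.  183.]]
scene 548
[[ 550. -177.   20.]
 [ 542. -191.   34.]
 [ 547. -191.   48.]
 [ 550. -182.   60.]
 [ 572. -236.   71.]
 [ 559. -237.   78.]
 [ 574. -231.   85.]
 [ 591. -196.   94.]
 [ 546. -188.  100.]
 [ 549. -180.  104.]
 [ 588. -204.  120.]
 [ 606. -218.  146.]
 [ 614. -211.  177.]]
```

Run:
```python
from h import *
go(.5637,.063,.457,1.424)
```

```text
rows: [-133.5  264.6    0.3] 1.72 n>= 14 force [-0.  -0.2  0.1] t 25.08 q [-0.6   0.21  1.56  0.    1.37 -2.17]
```

```bash
python3 -m crank '[[-1,-11,22,0,0.12],[-1,-22,44,0,0.24],[-1,-33,66,0,0.36],[-1,-44,88,0,0.48],[-1,-55,110,0,0.6],[-1,-66,132,0,0.72],[-1,-77,154,0,0.84],[-1,-88,176,0,0.96],[-1,-99,198,0,1.08],[-1,-110,220,0,1.2],[-1,-121,242,0,1.32],[-1,-130,255,0,1.44]]' 20
python3 - <<'E'
from h import *
go(.5637,.063,.430,1.424)
E
```

```text
time: 26.08
tool_pos: [0.5615, 0.0563, 0.4561]
tool_rot: [-3.141, -0.001, 1.7]
contact_force: [-0.3, -0.8, -0.8]
opening: 0.0004
grip_force: 0.0
rows: [ 6.3  3.1 26.1] 0.276 n>= 3 force [-0.3 -0.8 -0.8] t 26.08 q [-0.04  0.38  1.32  0.    1.44 -0.17]
```

```bash
python3 -m crank '[[-1,3,2,0,0.12],[-1,6,3,5,0.24],[-1,6,3,20,0.276],[-1,6,3,26,0.276],[-1,6,3,26,0.276]]'
python3 - <<'E'
from h import *
go(.5637,.063,.430,1.424)
s=telemetry.observe();q=s["tool_pos"][:2]-[.57,.1035];x0,z0=q@[-.153,-.988]*1e3,(s["tool_pos"][2]-.178)*1e3;print(x0,q@[.988,-.153]*1e3,z0)
for t in np.arange(1.05,-.01,-.1):
    r=185;print(round(t,2),"dx_tool",round(-(98-r*np.cos(t)+6*np.sin(t)+9.5-x0)),"dz_tool",round(z0-(89+r*np.sin(t)+6*np.cos(t))))
E
```

```text
time: 26.5
tool_pos: [0.5626, 0.0604, 0.4285]
tool_rot: [-3.138, 0.0, 1.43]
contact_force: [-0.1, -0.6, 0.0]
opening: 0.0006
grip_force: 0.0
rows: [ 2.8  0.7 -1.5] 0.006 n>= 1 force [-0.1 -0.6  0. ] t 26.5 q [-0.03  0.4   1.37  0.    1.38  0.11]
43.74076418681596 -0.7281397668409753 250.53158158051792
1.05 dx_tool 23 dz_tool -2
0.95 dx_tool 39 dz_tool 8
0.85 dx_tool 54 dz_tool 19
0.75 dx_tool 68 dz_tool 31
0.65 dx_tool 80 dz_tool 45
0.55 dx_tool 91 dz_tool 60
0.45 dx_tool 100 dz_tool 76
0.35 dx_tool 108 dz_tool 92
0.25 dx_tool 114 dz_tool 110
0.15 dx_tool 118 dz_tool 128
0.05 dx_tool 121 dz_tool 146
```

```bash
python3 -m crank '[[-1,15,1,-1,0],[-1,25,1,-1,0],[-1,32,1,3,0],[-1,39,1,8,0],[-1,46,1,13,0],[-1,54,1,19,0],[-1,61,1,25,0],[-1,68,1,31,0],[-1,74,1,38,0],[-1,80,1,45,0],[-1,86,1,52,0],[-1,91,1,60,0]]'
python3 -m crank '[[-1,5,0,8,0],[-1,9,0,16,0],[-1,13,0,24,0],[-1,17,0,32,0],[-1,20,0,41,0],[-1,23,0,50,0],[-1,25,0,59,0],[-1,27,0,68,0],[-1,28,0,74,0],[-1,29,0,80,0],[-1,29,0,80,0]]'
```

```text
time: 27.5
tool_pos: [0.5767, 0.1506, 0.3723]
tool_rot: [3.136, -0.002, 1.429]
contact_force: [1.0, 1.3, 7.4]
opening: 0.0003
grip_force: 3.6
time: 28.42
tool_pos: [0.5804, 0.1791, 0.2904]
tool_rot: [3.141, -0.001, 1.429]
contact_force: [1.3, 0.5, 0.6]
opening: 0.0005
grip_force: 0.4
```

```bash
python3 -m crank '[[-1,0,0,4,0],[-1,0,0,8,0],[-1,0,0,12,0],[-1,0,0,15,0],[-1,0,0,15,0]]'
python3 -m crank '[[-1,0,0,1,0],[-1,0,0,2,0],[-1,0,0,2,0],[-1,0,0,2,0]]'
```

```text
time: 28.83
tool_pos: [0.5802, 0.1787, 0.2757]
tool_rot: [3.141, -0.0, 1.428]
contact_force: [2.2, 1.7, 1.3]
opening: 0.0003
grip_force: 0.7
time: 29.17
tool_pos: [0.5802, 0.1786, 0.2739]
tool_rot: [3.141, -0.0, 1.428]
contact_force: [0.3, 3.2, 5.0]
opening: 0.0004
grip_force: 2.1
```

```bash
python3 -m crank '[[-1,0,0,1,0],[-1,0,0,1,0],[-1,0,0,1,0]]'; python3 -m crank '[[-1,0,0,1,0],[-1,0,0,1,0],[-1,0,0,1,0]]'
```

```text
time: 29.42
tool_pos: [0.5801, 0.1786, 0.2732]
tool_rot: [3.141, -0.0, 1.428]
contact_force: [0.1, 3.7, 6.2]
opening: 0.0004
grip_force: 3.2
time: 29.67
tool_pos: [0.5801, 0.1786, 0.2732]
tool_rot: [3.141, -0.0, 1.428]
contact_force: [-3.6, 2.3, 12.4]
opening: 0.0005
grip_force: 6.2
```

```bash
python3 -m crank '[[-1,0,0,1,0],[-1,0,0,1,0],[-1,0,0,1,0],[-1,0,0,1,0]]'
```

```text
time: 30.0
tool_pos: [0.58, 0.1786, 0.2731]
tool_rot: [3.14, -0.001, 1.428]
contact_force: [-4.9, 2.0, 18.5]
opening: 0.0008
grip_force: 9.0
```

Home at 18 N. Back off upward, then check.

```bash
python3 -m crank '[[-1,0,0,-5,0],[-1,0,0,-25,0],[-1,0,0,-65,0],[-1,0,0,-105,0],[-1,40,0,-140,0],[-1,80,0,-140,0],[-1,120,0,-140,0],[-1,140,0,-140,0],[-1,140,0,-140,0]]'
python3 - <<'E'
from h import *
print(telemetry.observe()["contact_force"])
for n in("top","scene"):
    p,d,c=cam(n);X=pts(d,c);q=X[...,:2]-[.57,.1035];tx=q@[-.153,-.988]*1e3;ty=q@[.988,-.153]*1e3
    h=cv2.cvtColor(p,cv2.COLOR_RGB2HSV).astype(int)
    m=(abs(h[...,0]-110)<12)&(h[...,1]>90)&(np.hypot(tx,ty)<95)&(X[...,2]>.06)
    A=np.c_[tx[m],ty[m],np.ones(m.sum())];k=np.linalg.lstsq(A,X[m][:,2]*1e3,rcond=None)[0];print(n,m.sum(),"z=",k.round(4))
    if n=="top":save("pics/end.png",p)
E
```

```text
time: 30.75
tool_pos: [0.5995, 0.3215, 0.4092]
tool_rot: [-3.14, 0.0, 1.432]
contact_force: [-0.1, -0.3, -2.2]
opening: 0.0002
grip_force: 0.0
[-0.06195516 -0.25833748 -2.1989074 ]
top 2785 z= [ 5.00000e-04 -9.00000e-04  9.51573e+01]
scene 1792 z= [4.10000e-03 3.70000e-03 9.84896e+01]
```

View pics/end.png

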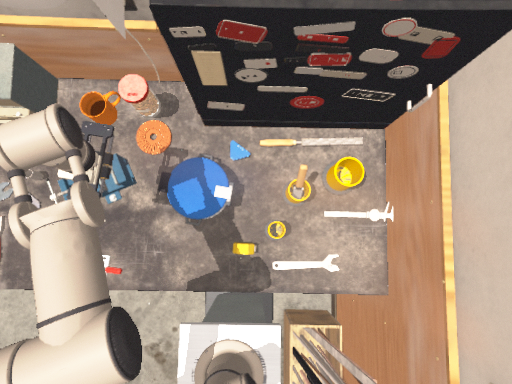

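The picture shows the blue lid flat on the tub (198,188), level at 95 mm. The paddle stands in its cup at (299,188), and the other things are where they were. Everything is clear, so I'm handing in.

```bash
python3 -c "
from cell import ticket;print(ticket.hand_in())"
```

```text
the job is handed in; nothing more can be done
None
```

The job is done and handed in at about 31 s: all six beads measured more than 15 mm from their starts, the paddle stands foot down in its cup (now leaning away from the robot), and the lid was pressed home at 18 N.

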